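# Snug the loose drain plug under the swing cover, then open the air

## Task

The drain plug of the air block has worked loose. Swing the round dust cover fully aside on its pin, turn the winged plug clockwise until it goes snug without forcing it, swing the cover fully back over the port, and only then open the air by turning the valve handle its quarter turn until it lies along the pipe. Do not disturb the ring gauge, the dial indicator and the round tub that stand about the block.

Things in the scene. Friction and masses are not known exactly. Their poses are not given: they have to be found in the camera images.
- air_block: Air block: aluminium wedge 116 mm wide, 115 high (its frame: x -60..75, y -58..58 mm) on a steel plate (x -83..83, y -65..190, 12 thick), fixed to the desk. Origin: on the desk under the wedge; x away from its front, y to its left (valve side), z up. Its front face slopes 30 degrees, rising toward +x: outward normal (-0.5, 0, 0.866), up the slope (0.866, 0, 0.5).
- port (a point): Port centre on the sloping face, 75 mm above the desk. Site x: up the slope; y: to the left; z: outward normal. Round it stands an aluminium collar, inner radius 45, outer 50, 24 mm high off the face. Below the wing of the plug are a flange 26 mm across and a boss 40 mm across, tops 7 and 3.5 mm off the face.
- cover_pin (a point): Pin of the dust cover, 62 mm up the slope from the port centre, at the cover's upper side (30.5 mm off the face); the pin's head rises 6 mm more. Its axis is the face normal. Site z: face normal, outward; x: from the knob to the pin; both turn with the cover.
- cover_knob (a point): Black round knob on the grey disc cover (102 mm across, 5 thick, lying on the collar; upper side 30.5 mm off the face). Knob 17 mm across (neck 13), 20 mm high, axis along the face normal, 98 mm from the pin. The point is on its axis, 11 mm above the disc's upper side, 9 mm below the knob's top. Axes as cover_pin.
- cover (a joint): Angle of the cover about its pin, rad: 0 shut on the port (a stop; it may start up to 0.2 ajar); grows as it swings to the right seen from the robot (counter-clockwise seen from in front of the face) to a stop at 1.95, fully aside. Stiff: about 0.14 N m, 1.5 N at the knob; stays where it is left.
- plug_head (a point): Wing head of the brass plug in the port, on the plug's axis (the face normal), 14 mm off the face. Site x along the wing (36 mm), y across it (10 mm thick, flat parallel sides), z face normal, outward. The wing spans 7 to 22 mm off the face. Grip it across the 10 mm with the tool pointing along the face normal, inside the collar.
- plug (a joint): Turn of the plug before its taper bites, rad, growing clockwise seen from in front of the face (tightening). Negative: loose, with that much turn left (0.8 to 1.7 at the start) against a steady drag of 0.12 N m. At 0 the taper bites, wherever the wing then points (this differs each time); the plug still turns on, and joint taper counts that.
- taper (a joint): Turn of the plug after the bite, rad: 0 until joint plug has come to 0, then growing as the plug is turned on clockwise, against 0.22 N m plus 0.5 N m per rad. Snug: 0.15 to 0.4 (about 0.3 to 0.4 N m at the wing). Forced: over 0.7. Let go, it holds; from over 0.4 it springs back to about 0.4.
- valve_pivot (a point): Pivot of the valve handle, at mid-thickness of the handle, 70 mm above the desk, over a steel valve body (36 x 40 mm, top at 54 mm; stem above it 18 mm across) in a pipe that runs along the block's y at 36 mm height (20 mm thick, fittings 30). The axis is vertical.
- valve_tip (a point): Point on the flat steel valve handle, 75 mm from the pivot, at mid-thickness, 70 mm above the desk. The handle is 13 mm wide, 8 thick, ends 90 mm from the pivot. Shut, it has free space beneath this point down to the plate. Site x from the tip to the pivot, y across the handle, z up.
- valve (a joint): Angle of the valve handle, rad: 0 shut (handle points to the block's front, -x, across the pipe; may start up to 0.2), growing clockwise seen from above to a stop at 1.571 = open (handle points along +y, along the pipe). Takes 0.2 N m, about 3 N at the tip; stays where it is left.
- ring_gauge: Bystander: steel ring gauge 47 mm across, 18 mm high, loose on the desk in front of the block. Origin under its centre.
- dial_gauge: Bystander: dial indicator 94 x 56 x 22 mm lying on its back, loose on the desk in front of the block. Origin under its middle.
- tub_round: Bystander: small white tub with a round blue lid, 58 mm across, 47 mm high, loose on the desk behind the valve. Origin under its centre.

How it is judged:
By the outcome, as a careful person would: the job done as asked, in the order asked, and still so for the second after the job is handed in, with the robot touching nothing.
It also fails if it takes over 72 s, if anything falls off the work surface, if the arm or the gripper's body presses on something with over 40 N, if the wrist force passes 120 N, or if a joint passes its speed limit or range.

## Robot

A 6-joint arm with a two-finger parallel gripper is mounted at the origin on a cart in front of the work surface, level with it; the furniture and walls round the work are solid. World frame = base frame: x ahead of the robot, y to its left, z up, the work surface at z = 0. Lengths are in m, angles in rad, forces in N, time in s.
With the tool pointing down it reaches from about 0.275 to 0.725 m from the base axis. Payload 15.9 kg.
Tool frame: the origin (TCP) lies midway between the tips of the shut fingers; the grasp point (between the pads) lies 19 mm behind it; x points along the fingers, y is the direction in which the jaws open and shut, and the axes are right-handed (so a half turn about x gives the same grasp; the last joint's range is limited). The gripper opens to 85 mm and grips with 20 to 120 N. Pads are 22 mm wide; open, the fingers measure 114 mm over their backs; the gripper's body (76 mm by 85 mm) begins 54 mm behind the grasp point. The pads swing forward as they close: fully open they stand 13 mm farther back than shut.
Start: joints at [-1.104, 0.213, -0.034, 1.323, 0, 1.571], TCP at [0.225, -0.446, 0.231] pointing down, gripper open.
Joint ranges: [-2.98, 2.98], [-0.74, 1.72], [-1.14, 1.35], [-2.1, 2.04], [-1.57, 1.44], [-3.14, 3.14]. Speed limits (rad/s): [1.89, 1.89, 2.39, 2.57, 3.14, 3.14].

## Interface

Orientations are given as a unit quaternion [x, y, z, w].
In Python, from bench import arm, grip, get_image, sign_off gives the robot as it stands. Calls block until the motion is done:
- arm.goto(position, orientation): joint-space move of the TCP to a pose.
- arm.movel(position, rotation=None, rate=0.15, threshold=None): straight line of the TCP; rotation=None keeps the orientation; rate is the mean speed in m/s. With threshold (N) it stops when the force on the tool has changed by that much, and returns True; else False.
- arm.goto_joints(angles): joint-space move.
- grip(opening): finger opening in m; the grip force is fixed at half the most; returns when the fingers have stopped.
- arm.pause(seconds).
- arm.ik(position, orientation): joint angles nearest the present ones, or None.
- arm.read_state(): the state.
- get_image(name): name is "scene" or "side" or "wrist"; returns a dict with "img" (384x512x3 uint8, red, green, blue), "intrinsics" (3x3 intrinsics, pixels), "R" (3x3) and "t" (3): a world point X has camera coordinates R X + t. Camera axes: x right, y down, z forward; pixel columns grow to the right and rows downward; lengths in m; the calibration is good to about 2 mm. A picture is of the moment at which its call begins. There is no depth.
A pose or a line that the arm cannot do raises arm.IKError and nothing moves.
- sign_off(): hands the job in, once; it reports no verdict.
The state is a dict: "time_s": time; "joint_pos": joint angles; "joint_velocities": joint speeds; "effort": joint torques, N m; "position": TCP position; "eef_rot": TCP orientation; "contact_force": force on the tool from outside, world axes, zero at the start; "moment": the same for the moment, N m; "width": finger opening in m.
Only numpy, scipy, OpenCV 4.12 (cv2) and the standard library are available. Lean on these libraries where they do the work, as an engineer would, in place of code of your own. Each camera call takes 0.05 s, during which the arm holds its last target.

## Working session

There is one attempt and no reset: what is moved stays moved. The work goes in short steps, each a Python script; the robot and the scene stay as the last script left them, time stands still between calls to the robot, and variables do not carry over. Pictures are saved under pics/ and viewed, and the job is handed in when it is done.

```bash
ls; mkdir -p pics
python3 - <<'E'
from bench import arm,grip,get_image
import cv2,numpy as np
for n in ["scene","side","wrist"]:
    d=get_image(n); cv2.imwrite(f"pics/a_{n}.png",d["img"][:,:,::-1]); np.savez(f"pics/a_{n}.npz",**d)
    print(n,d["intrinsics"].tolist(),np.round(d["R"],3).tolist(),np.round(d["t"],3).tolist(), (-d["R"].T@d["t"]).round(3))
print(arm.read_state())
E
```

```text
pics
scene [[462.5533468476725, 0.0, 254.55324503813998], [0.0, 462.5533468476725, 205.51454073386043], [0.0, 0.0, 1.0]] [[-0.891, -0.453, 0.019], [-0.213, 0.381, -0.9], [0.4, -0.806, -0.436]] [0.567, 0.123, 0.914] [0.166 0.946 0.498]
side [[499.0058918688265, 0.0, 262.20497194627427], [0.0, 499.0058918688265, 184.01990160631084], [0.0, 0.0, 1.0]] [[0.989, -0.149, -0.015], [-0.092, -0.525, -0.846], [0.118, 0.838, -0.533]] [-0.502, 0.242, 0.867] [ 0.415 -0.674  0.659]
wrist [[314.2335969529099, 0.0, 251.91662006429206], [0.0, 314.2335969529099, 188.7151755925913], [0.0, 0.0, 1.0]] [[0.45, -0.893, -0.001], [-0.852, -0.43, 0.3], [-0.269, -0.134, -0.954]] [-0.5, -0.039, 0.379] [ 0.294 -0.412  0.373]
{'time_s': 0.15, 'joint_pos': array([-1.10401605e+00,  2.13245555e-01, -3.48827728e-02,  1.32348827e+00,
       -1.52792640e-05,  1.57078595e+00]), 'joint_velocities': array([ 0.00101628, -0.00233996,  0.00356194, -0.00126408,  0.00033203,
       -0.0001618 ]), 'effort': array([-2.10614853e-04, -6.86408687e+01,  4.87247658e+01,  1.31496432e-02,
        2.45783349e-05, -9.30834972e-06]), 'position': array([ 0.22489039, -0.44629089,  0.2309414 ]), 'eef_rot': array([-0.68786242, -0.16382204,  0.68800707, -0.16326025]), 'contact_force': array([ 0.66111782, -0.17378008,  0.48908363]), 'moment': array([-0.00175916, -0.01628908, -0.0010529 ]), 'width': 0.08553906100747607}
```

View pics/a_scene.png

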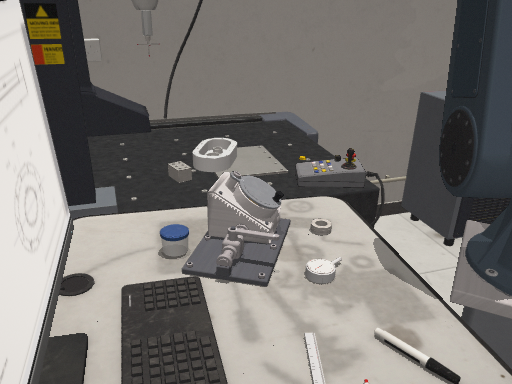

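View pics/a_side.png

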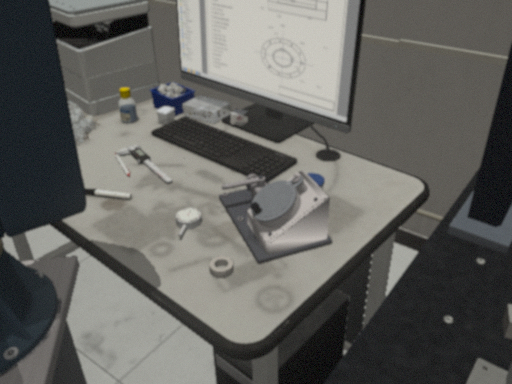

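View pics/a_wrist.png

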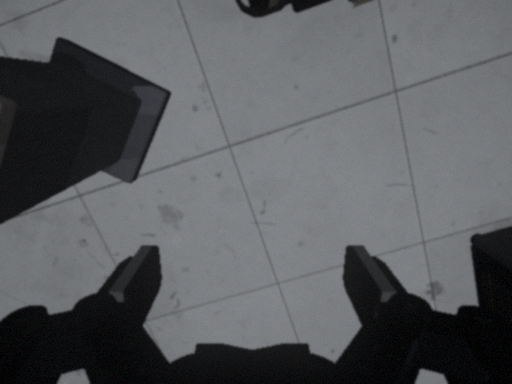

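Scene view: the block stands at about (240,220) px, with the valve handle to the right of its body. The tub is at (175,240), the ring at (320,227) and the dial at (320,271). I'll enlarge the views to find the plate corners.

Run:
```python
import cv2,numpy as np
a=cv2.imread("pics/a_scene.png")[160:290,150:350]
cv2.imwrite("pics/b_scene.png",cv2.resize(a,None,fx=4,fy=4,interpolation=cv2.INTER_CUBIC))
a=cv2.imread("pics/a_side.png")[160:280,170:340]
cv2.imwrite("pics/b_side.png",cv2.resize(a,None,fx=4.5,fy=4.5,interpolation=cv2.INTER_CUBIC))
```

```text
(no output)
```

View pics/b_scene.png

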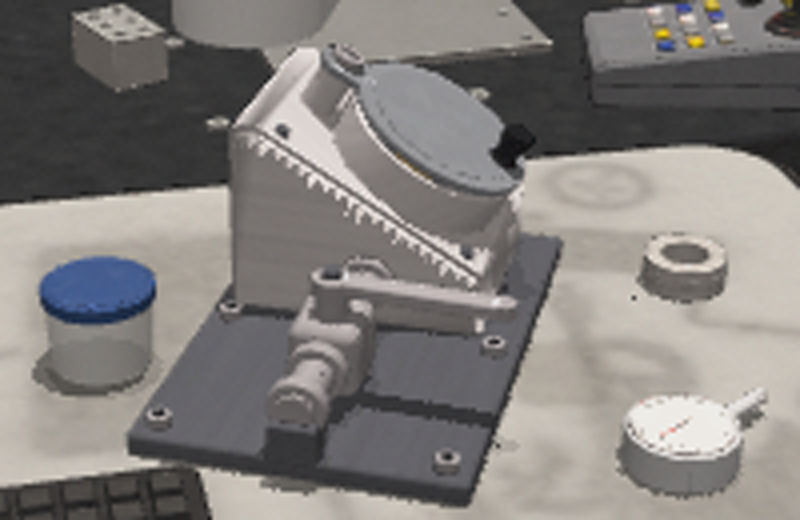

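View pics/b_side.png

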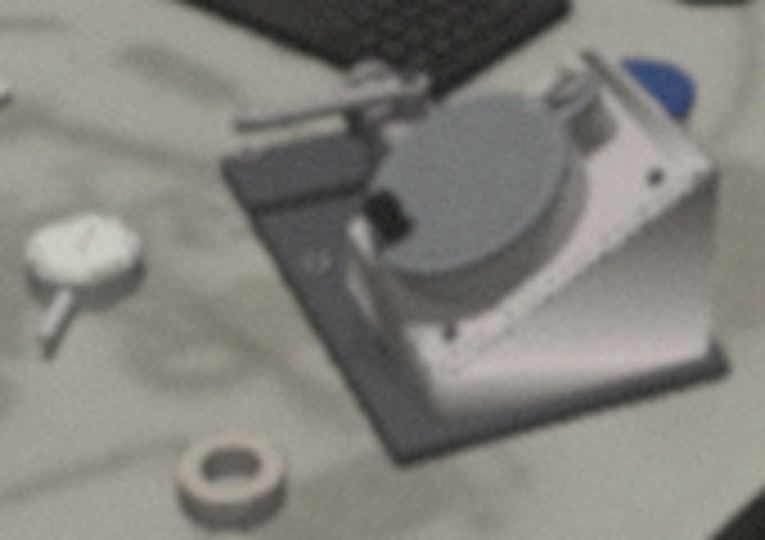

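```bash
cat > h.py <<'E'
import numpy as np
def load(n): return dict(np.load(n))
def ray(d,u,v):
    c=-d["R"].T@d["t"]; r=d["R"].T@np.linalg.inv(d["intrinsics"])@np.array([u,v,1.]); return c,r/np.linalg.norm(r)
def plane(d,u,v,z):
    c,r=ray(d,u,v); return c+r*(z-c[2])/r[2]
def tri(*obs):
    A=np.zeros((3,3));b=np.zeros(3)
    for d,u,v in obs:
        c,r=ray(d,u,v);P=np.eye(3)-np.outer(r,r);A+=P;b+=P@c
    X=np.linalg.solve(A,b)
    return X,[np.linalg.norm((np.eye(3)-np.outer(r,r))@(X-c)) for c,r in [ray(*o) for o in obs]]
def proj(d,X):
    p=d["intrinsics"]@(d["R"]@np.asarray(X)+d["t"]);return p[:2]/p[2]
E
python3 - <<'E'
from h import *
s=load("pics/a_scene.npz");e=load("pics/a_side.npz")
S={k:plane(s,150+u/4,160+v/4,.012) for k,(u,v) in dict(BL=(130,438),FL=(467,490),FR=(562,240)).items()}
E={k:plane(e,170+u/4.5,160+v/4.5,.012) for k,(u,v) in dict(FL=(222,160),FR=(402,455),BR=(730,360)).items()}
for n,D in(("S",S),("E",E)):
    for k in D: print(n,k,D[k].round(4))
f=lambda a,b:(np.linalg.norm(a-b).round(4), np.degrees(np.arctan2(*(a-b)[[1,0]])).round(2))
print(f(S["BL"],S["FL"]),f(S["FL"],S["FR"]),f(E["BR"],E["FR"]),f(E["FL"],E["FR"]))
print("knob tri",tri((s,150+515/4,160+145/4),(e,170+388/4.5,160+217/4.5)))
print("tip end",tri((s,150+512/4,160+301/4),(e,170+238/4.5,160+122/4.5)))
print("stem",tri((s,150+330/4,160+272/4),(e,170+413/4.5,160+82/4.5)))
print("pin",tri((s,150+347/4,160+53/4),(e,170+574/4.5,160+78/4.5)))
for n,u,v,z in(("tub",97,287,.047),("ring",687,250,.018),("dial",683,425,.022)): print(n,plane(s,150+u/4,160+v/4,z).round(3))
for n,u,v,z in(("ring",232,465,.018),("dial",85,242,.022)): print(n,plane(e,170+u/4.5,160+v/4.5,z).round(3))
E
```

```text
S BL [0.6052 0.3573 0.012 ]
S FL [0.4491 0.3195 0.012 ]
S FR [0.5064 0.075  0.012 ]
E FL [0.4523 0.3104 0.012 ]
E FR [0.5116 0.0647 0.012 ]
E BR [0.6691 0.1046 0.012 ]
(np.float64(0.1607), np.float64(13.6)) (np.float64(0.2512), np.float64(103.19)) (np.float64(0.1625), np.float64(14.23)) (np.float64(0.2528), np.float64(103.56))
knob tri (array([0.51547643, 0.12995229, 0.09192256]), [np.float64(0.0009552410732928792), np.float64(0.0009552410732931371)])
tip end (array([0.45978179, 0.25140684, 0.07224564]), [np.float64(0.0006974929829962405), np.float64(0.0006974929829962045)])
stem (array([0.54781403, 0.27000299, 0.07384795]), [np.float64(0.0004209857806210959), np.float64(0.0004209857806213016)])
pin (array([0.60277918, 0.15694374, 0.13703165]), [np.float64(0.00216897379552812), np.float64(0.002168973795527864)])
tub [0.665 0.297 0.047]
ring [0.436 0.063 0.018]
dial [0.377 0.237 0.022]
ring [0.438 0.064 0.018]
dial [0.38  0.234 0.022]
```

```bash
cat >> h.py <<'E'
from scipy.spatial.transform import Rotation as Rot
class Blk:
    def __init__(s,O,yaw,px=0.):
        s.O=np.array([O[0],O[1],0.]);s.Rb=Rot.from_euler('z',yaw).as_matrix();s.px=px
        s.n=s.Rb@[-.5,0,3**.5/2]; s.up=s.Rb@[3**.5/2,0,.5]; s.left=s.Rb@[0,1.,0]; s.port=s.w([px,0,.075])
        s.pin=s.port+.062*s.up+.0305*s.n
    def w(s,p): return s.O+s.Rb@np.asarray(p,float)
    def b(s,X): return s.Rb.T@(np.asarray(X)-s.O)
    def f(s,X): # face coords: up, left, normal relative to port
        d=np.asarray(X)-s.port; return np.array([d@s.up,d@s.left,d@s.n])
    def F(s,u,l,h): return s.port+u*s.up+l*s.left+h*s.n
    def knob(s,q,h=.011): # cover angle q: rotates CCW about n
        # at q=0 knob dir from pin = -up ; ccw about n
        r=Rot.from_rotvec(s.n*q).as_matrix()
        return s.pin+r@(-.098*s.up)+h*s.n
def quat(x,y):
    x=np.asarray(x,float);x=x/np.linalg.norm(x);y=y-x*(x@y);y=y/np.linalg.norm(y)
    return Rot.from_matrix(np.c_[x,y,np.cross(x,y)]).as_quat()
E
python3 - <<'E'
from h import *
from bench import arm
B=Blk((.574,.151),np.radians(13.7))
w=load("pics/a_wrist.npz");st=arm.read_state()
T=Rot.from_quat(st["eef_rot"]).as_matrix();c=-w["R"].T@w["t"]
print("cam in tool",(T.T@(c-st["position"])).round(3),"fwd",(T.T@w["R"][2]).round(3))
print(B.n,B.left,B.knob(0),B.knob(1.95),B.b(B.knob(1.95)))
for h in(.08,.14,.03):
  for a in range(0,360,30):
    y=np.cos(np.radians(a))*B.left+np.sin(np.radians(a))*B.up
    q=arm.ik(B.F(0,0,h),quat(-B.n,y)); print(h,a,None if q is None else q.round(2))
E
```

```text
cam in tool [-0.142  0.001 -0.077] fwd [ 0.954 -0.     0.3  ]
[-0.48577456 -0.11841907  0.8660254 ] [-0.23683815  0.97154912  0.        ] [0.52355045 0.13870173 0.09294005] [0.65809116 0.0777952  0.16007891] [ 0.064361   -0.09103805  0.16007891]
0.08 0 [ 0.27 -0.05 -0.72  0.38 -0.01  0.02]
0.08 30 [ 0.27 -0.05 -0.72  0.38 -0.01  0.55]
0.08 60 [ 0.27 -0.05 -0.72  0.38 -0.01  1.07]
0.08 90 [ 0.27 -0.05 -0.72  0.38 -0.01  1.59]
0.08 120 [ 0.27 -0.05 -0.72  0.38 -0.01  2.12]
0.08 150 [ 0.27 -0.05 -0.72  0.38 -0.01  2.64]
0.08 180 [ 0.27 -0.05 -0.72  0.38 -0.01 -3.12]
0.08 210 [ 0.27 -0.05 -0.72  0.38 -0.01 -2.59]
0.08 240 [ 0.27 -0.05 -0.72  0.38 -0.01 -2.07]
0.08 270 [ 0.27 -0.05 -0.72  0.38 -0.01 -1.55]
0.08 300 [ 0.27 -0.05 -0.72  0.38 -0.01 -1.02]
0.08 330 [ 0.27 -0.05 -0.72  0.38 -0.01 -0.5 ]
0.14 0 [ 0.27 -0.17 -0.67  0.54 -0.01  0.03]
0.14 30 [ 0.27 -0.17 -0.67  0.54 -0.01  0.55]
0.14 60 [ 0.27 -0.17 -0.67  0.54 -0.01  1.07]
0.14 90 [ 0.27 -0.17 -0.67  0.54 -0.01  1.6 ]
0.14 120 [ 0.27 -0.17 -0.67  0.54 -0.01  2.12]
0.14 150 [ 0.27 -0.17 -0.67  0.54 -0.01  2.64]
0.14 180 [ 0.27 -0.17 -0.67  0.54 -0.01 -3.12]
0.14 210 [ 0.27 -0.17 -0.67  0.54 -0.01 -2.59]
0.14 240 [ 0.27 -0.17 -0.67  0.54 -0.01 -2.07]
0.14 270 [ 0.27 -0.17 -0.67  0.54 -0.01 -1.55]
0.14 300 [ 0.27 -0.17 -0.67  0.54 -0.01 -1.02]
0.14 330 [ 0.27 -0.17 -0.67  0.54 -0.01 -0.5 ]
0.03 0 [ 0.26  0.06 -0.74  0.25 -0.01  0.02]
0.03 30 [ 0.26  0.06 -0.74  0.25 -0.01  0.55]
0.03 60 [ 0.26  0.06 -0.74  0.25 -0.01  1.07]
0.03 90 [ 0.26  0.06 -0.74  0.25 -0.01  1.59]
0.03 120 [ 0.26  0.06 -0.74  0.25 -0.01  2.12]
0.03 150 [ 0.26  0.06 -0.74  0.25 -0.01  2.64]
0.03 180 [ 0.26  0.06 -0.74  0.25 -0.01 -3.12]
0.03 210 [ 0.26  0.06 -0.74  0.25 -0.01 -2.6 ]
0.03 240 [ 0.26  0.06 -0.74  0.25 -0.01 -2.07]
0.03 270 [ 0.26  0.06 -0.74  0.25 -0.01 -1.55]
0.03 300 [ 0.26  0.06 -0.74  0.25 -0.01 -1.03]
0.03 330 [ 0.26  0.06 -0.74  0.25 -0.01 -0.5 ]
```

```bash
cat > snap.py <<'E'
from h import *
from bench import get_image
import cv2
def snap(n,cam="wrist"):
    d=get_image(cam); cv2.imwrite(f"pics/{n}.png",d["img"][:,:,::-1]); np.savez(f"pics/{n}.npz",**d); return d
E
python3 - <<'E'
from snap import *
from bench import arm
B=Blk((.574,.151),np.radians(13.7))
q=quat(-B.n,B.left)
arm.goto(B.F(0.02,0.03,.16),q); snap("c1")
arm.movel(B.F(.07,-0.03,.16),rate=.2); snap("c2")
st=arm.read_state();print(st["time_s"],st["contact_force"],st["position"])
E
```

```text
3.1667 [ 0.27945052 -0.08806334 -0.48035831] [0.56184188 0.11707974 0.24797661]
```

View pics/c1.png

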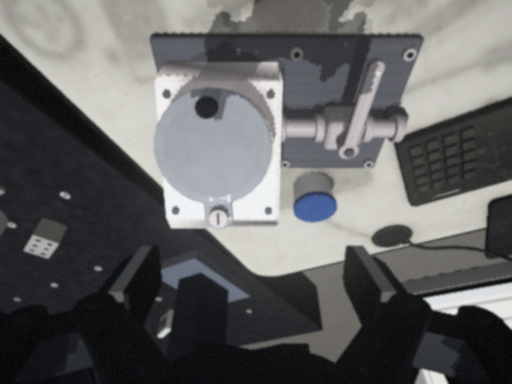

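View pics/c2.png

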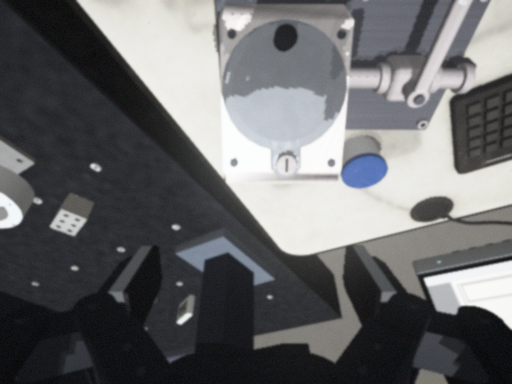

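Run:
```python
import cv2
a=cv2.imread("pics/c1.png")[20:240,140:430];cv2.imwrite("pics/c1z.png",cv2.resize(a,None,fx=2.7,fy=2.7,interpolation=cv2.INTER_CUBIC))
a=cv2.imread("pics/c2.png")[0:200,210:490];cv2.imwrite("pics/c2z.png",cv2.resize(a,None,fx=2.8,fy=2.8,interpolation=cv2.INTER_CUBIC))
```

```text
(no output)
```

View pics/c1z.png

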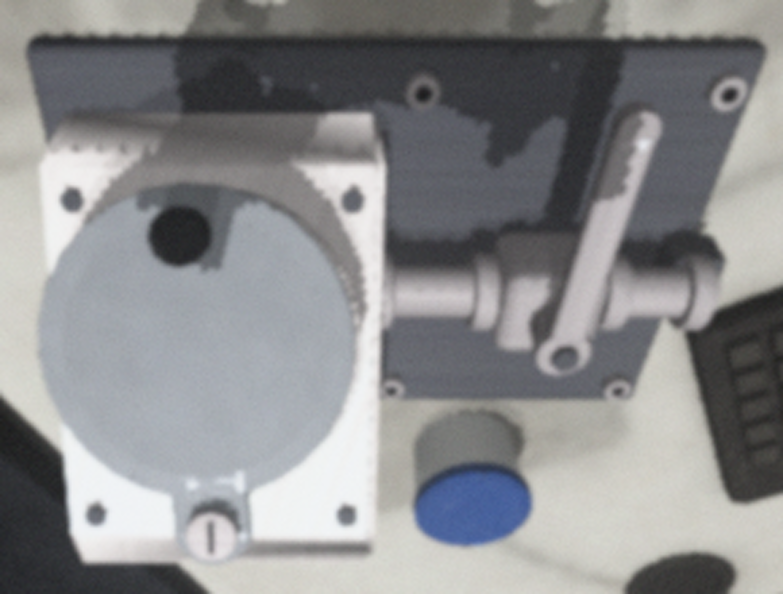

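View pics/c2z.png

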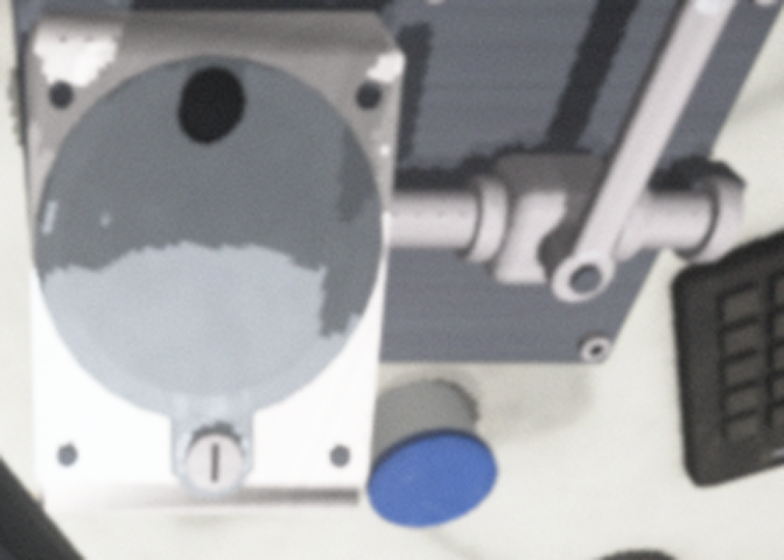

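Run:
```python
from h import *
a=load("pics/c1.npz");b=load("pics/c2.npz")
B=Blk((.574,.151),np.radians(13.7))
P=dict(s1=((72,200),(61,96)),s2=((353,200),(369,95)),s3=((96,514),(67,455)),s4=((346,514),(340,455)),pin=((211,533),(215,458)),knob=((180,236),(212,104)),piv=((566,357),(585,278)),scr=((619,389),(596,349)),tub=((474,506),(433,478)))
for k,(p,q) in P.items():
    X,r=tri((a,140+p[0]/2.7,20+p[1]/2.7),(b,210+q[0]/2.8,q[1]/2.8))
    print(k,X.round(4),"blk",B.b(X).round(4),"face",B.f(X).round(4),np.round(r,4))
X=[plane(a,140+u/2.7,20+v/2.7,.012) for u,v in((28,45),(765,50),(628,396))]
print([B.b(x).round(4) for x in X])
X=plane(a,140+643/2.7,20+116/2.7,.074);print("hend",X,B.b(X))
```

```text
s1 [0.5386 0.0924 0.0514] blk [-0.0482 -0.0486  0.0514] face [-0.0536 -0.0486  0.0037] [0.0001 0.0001]
s2 [0.5159 0.184  0.0523] blk [-0.0487  0.0459  0.0523] face [-0.0535  0.0459  0.0046] [0.0001 0.0001]
s3 [0.6327 0.1153 0.1088] blk [ 0.0486 -0.0486  0.1088] face [ 0.059  -0.0486  0.005 ] [0. 0.]
s4 [0.61   0.2062 0.1094] blk [0.0481 0.0451 0.1094] face [0.0589 0.0451 0.0058] [0.0001 0.0001]
pin [0.5986 0.1553 0.1359] blk [ 0.025  -0.0016  0.1359] face [ 0.052  -0.0016  0.0402] [0. 0.]
knob [0.514  0.1298 0.096 ] blk [-0.0633 -0.0064  0.096 ] face [-0.0443 -0.0064  0.0498] [0.0001 0.0001]
piv [0.5463 0.272  0.0737] blk [0.0018 0.1241 0.0737] face [ 0.0009  0.1241 -0.002 ] [0.0002 0.0002]
scr [0.6029 0.3411 0.0144] blk [0.0731 0.1779 0.0144] face [ 0.033   0.1779 -0.0891] [0. 0.]
tub [0.6663 0.2893 0.0447] blk [0.1224 0.1125 0.0447] face [ 0.0909  0.1125 -0.0875] [0.0003 0.0003]
[array([-0.0833, -0.0637,  0.012 ]), array([-0.0813,  0.1857,  0.012 ]), array([0.0798, 0.1846, 0.012 ])]
hend [0.45870555 0.25210621 0.074     ] [-0.08806841  0.12553578  0.074     ]
```

```bash
cat >> h.py <<'E'
_Rb=Blk((.574,.151),np.radians(13.7))
def mk(): 
    o=_Rb.w([-.0085,-.0015,0]); return Blk(o[:2],np.radians(13.7))
def tq(B,q): # tool quat, jaws tangential at cover angle q
    y=Rot.from_rotvec(B.n*q).apply(B.left); return quat(-B.n,y)
E
python3 - <<'E'
from snap import *
from bench import arm,grip
B=mk(); print(B.port,B.pin,B.knob(.05,.02))
for q in(0,.5,1,1.5,1.95): 
    j=arm.ik(B.knob(q,.004),tq(B,q)); print(q,None if j is None else j.round(2))
q=.05
grip(.030)
arm.movel(B.knob(q,.06),tq(B,q),rate=.25); snap("d1")
st=arm.read_state();print(st["time_s"],st["width"],st["position"],st["contact_force"])
E
```

```text
[0.56609709 0.14752955 0.075     ] [0.60344691 0.15663446 0.13241377] [0.51253864 0.12943202 0.10079552]
0 [ 0.26 -0.01 -0.85  0.21 -0.01  0.02]
0.5 [ 0.14  0.01 -0.81  0.23  0.05 -0.58]
1 [ 0.07  0.05 -0.71  0.29  0.09 -1.15]
1.5 [ 0.05  0.11 -0.58  0.36  0.1  -1.67]
1.95 [ 0.08  0.15 -0.47  0.43  0.08 -2.09]
4.475 0.029822588980859804 [0.49489774 0.12497807 0.13742375] [ 0.29521341 -0.01822019  0.07088813]
```

View pics/d1.png

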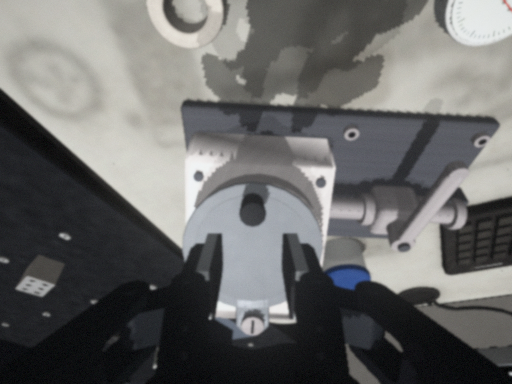

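The knob at (252,210) px sits between the finger tips at (213,250) and (292,250). Next I lower the fingers around it.

Run:
```python
from snap import *
from bench import arm,grip
B=mk(); q=.05
print(arm.movel(B.knob(q,.005),rate=.08,threshold=5))
snap("e1")
st=arm.read_state();print(st["time_s"],B.f(st["position"]),st["contact_force"])
```

```text
False
5.3583 [-0.03545917 -0.00492082  0.03587668] [-0.18481282  0.41147134 -0.4017029 ]
```

View pics/e1.png

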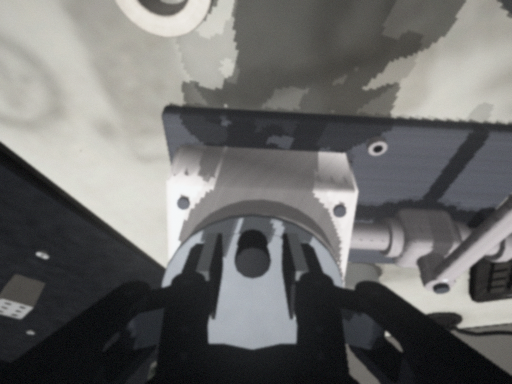

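Run:
```python
from snap import *
from bench import arm,grip
B=mk()
for q in list(np.arange(.25,2.0,.15))+[2.05,2.15]:
    s=arm.movel(B.knob(q,.005),tq(B,q),rate=.07,threshold=10)
    st=arm.read_state(); print(round(q,2),s,st["time_s"],(B.f(st["position"])-B.f(B.knob(q,.005))).round(4),"F face",np.round([st["contact_force"]@v for v in(B.up,B.left,B.n)],1))
    if s: break
snap("f1");snap("f1s","side")
```

```text
0.25 False 5.7917 [ 0.0003 -0.0001  0.0003] F face [ 0.1  0.5 -0.1]
0.4 False 6.15 [-0.0001  0.0002  0.    ] F face [-0.5 -0.   0.1]
0.55 False 6.5083 [-0.0002  0.0003 -0.    ] F face [ 0.4 -0.2 -0.2]
0.7 False 6.8667 [-0.0003  0.0003 -0.0001] F face [-0.4  0.5 -1.9]
0.85 False 7.225 [-0.0004  0.0003 -0.0001] F face [-0.1  0.2  0.2]
1.0 False 7.5833 [-0.0004  0.0003 -0.0001] F face [-0.8  0.1  0.1]
1.15 False 7.9417 [-0.0005  0.0003 -0.0001] F face [ 0.5 -0.8 -1.3]
1.3 False 8.3 [-0.0006  0.0003 -0.0001] F face [-0.2 -0.1 -0.2]
1.45 False 8.6583 [-0.0006  0.0002 -0.0001] F face [ 0.   0.5 -0.2]
1.6 False 9.0167 [-0.0006  0.0001 -0.0001] F face [-0.3  0.1 -0.4]
1.75 False 9.375 [-0.0006  0.0001 -0.0001] F face [-0.3  0.7 -0.7]
1.9 False 9.7333 [-0.0005  0.     -0.0001] F face [-0.3 -0.1  1. ]
2.05 True 10.0 [-0.0042 -0.0006 -0.001 ] F face [-2.3 -1.9  1.7]
```

View pics/f1.png

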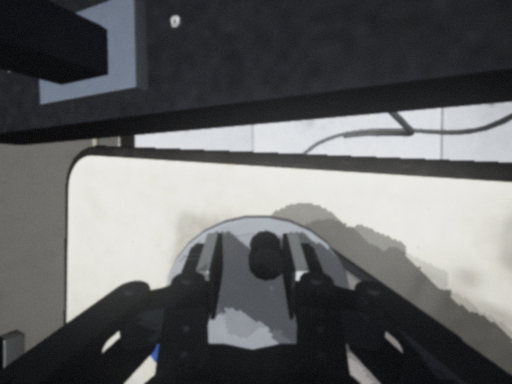

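View pics/f1s.png

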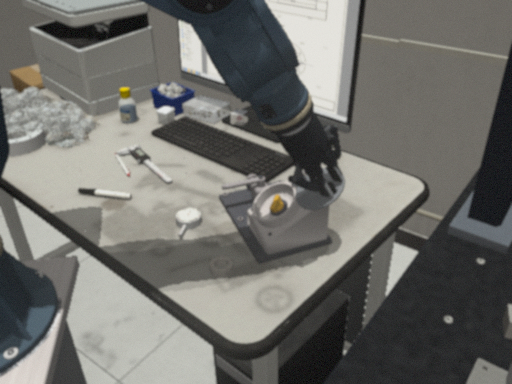

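Run:
```python
import cv2
a=cv2.imread("pics/f1s.png")[160:300,170:360];cv2.imwrite("pics/f1sz.png",cv2.resize(a,None,fx=4,fy=4,interpolation=cv2.INTER_CUBIC))
```

```text
(no output)
```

View pics/f1sz.png

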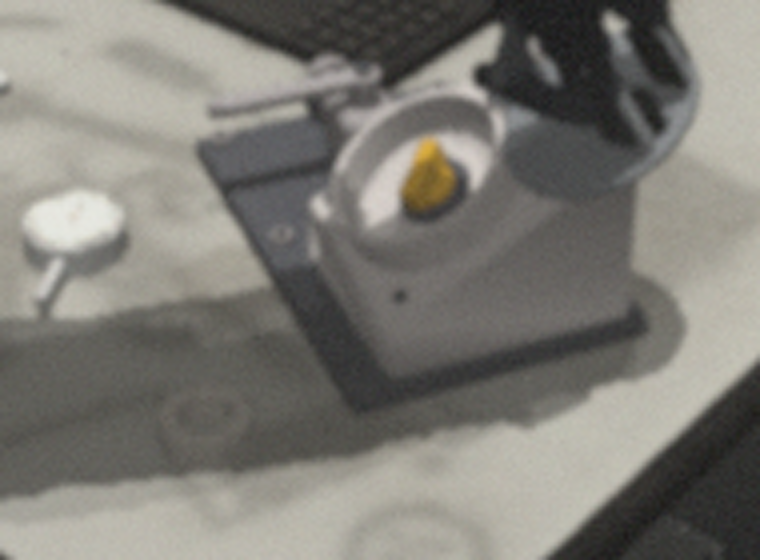

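Run:
```python
from snap import *
from bench import arm,grip
B=mk()
p=arm.read_state()["position"]
arm.movel(p+.065*B.n,rate=.2)
arm.goto(B.F(0,0.03,.11),tq(B,0)); snap("g1"); 
arm.movel(B.F(.03,-.03,.11),rate=.2); snap("g2")
print(arm.read_state()["time_s"])
import cv2
for n in("g1","g2"):
    a=cv2.imread(f"pics/{n}.png"); print(B.port, proj(load(f"pics/{n}.npz"),B.F(0,0,.022)))
    hsv=cv2.cvtColor(a,cv2.COLOR_BGR2HSV); m=cv2.inRange(hsv,(15,100,50),(35,255,255)); print(m.sum()//255, cv2.boundingRect(m))
```

```text
13.125
[0.56609709 0.14752955 0.075     ] [213.87864034 195.01148312]
967 (195, 171, 37, 41)
[0.56609709 0.14752955 0.075     ] [294.02237481 156.74458927]
1033 (275, 133, 36, 42)
```

View pics/g1.png

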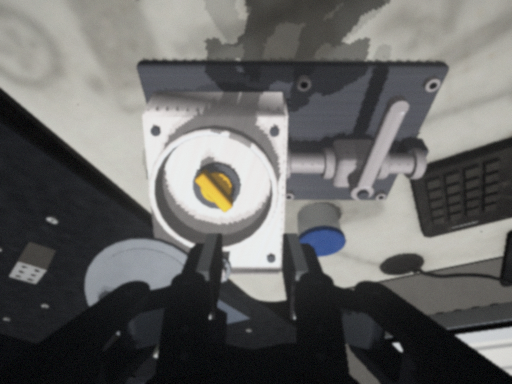

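View pics/g2.png

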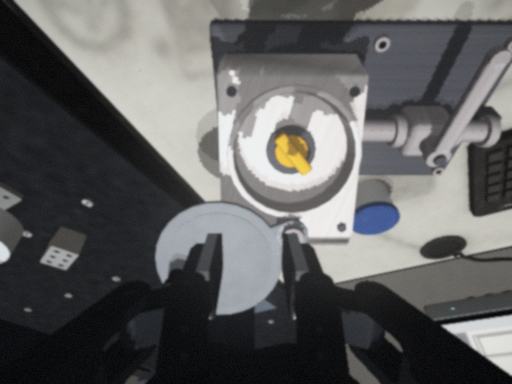

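Run:
```python
from h import *
import cv2
B=mk()
for n,(x0,y0) in dict(g1=(170,140),g2=(250,100)).items():
    a=cv2.imread(f"pics/{n}.png")[y0:y0+100,x0:x0+100]; a=cv2.resize(a,None,fx=6,fy=6,interpolation=cv2.INTER_CUBIC)
    d=load(f"pics/{n}.npz")
    for h,c in((.022,(0,0,255)),(.007,(0,255,0)),(0,(255,0,0))):
        p=(proj(d,B.F(0,0,h))-[x0,y0]+.5)*6; cv2.circle(a,tuple(int(v) for v in p),4,c,-1)
    cv2.imwrite(f"pics/{n}z.png",a)
    im=cv2.imread(f"pics/{n}.png")
    for q,c in((1.95,(0,0,255)),(1.8,(0,255,0))):
        r=Rot.from_rotvec(B.n*q).apply(-.062*B.up); C=B.pin+r
        pts=[proj(d,C+.051*(np.cos(t)*B.up+np.sin(t)*B.left)).astype(int) for t in np.linspace(0,6.28,60)]
        cv2.polylines(im,[np.array(pts)],True,c,1)
    cv2.imwrite(f"pics/{n}c.png",im)
```

```text
(no output)
```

View pics/g1z.png

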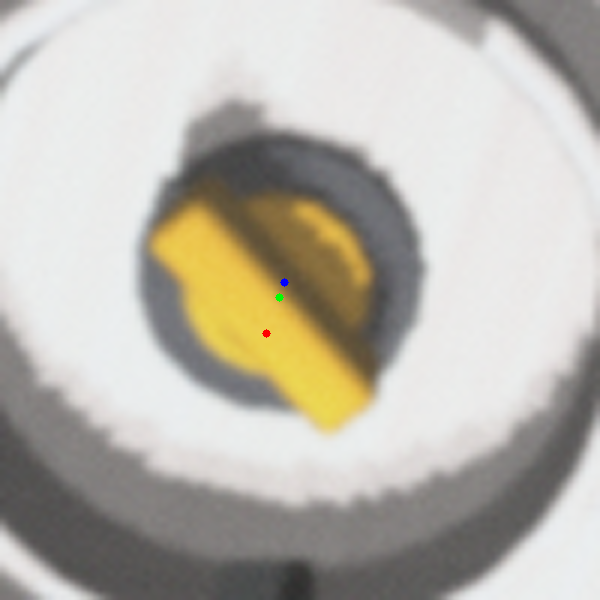

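View pics/g2z.png

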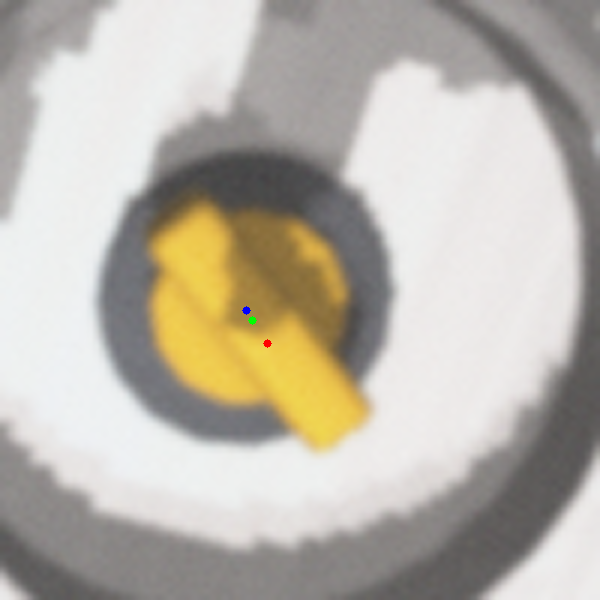

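View pics/g2c.png

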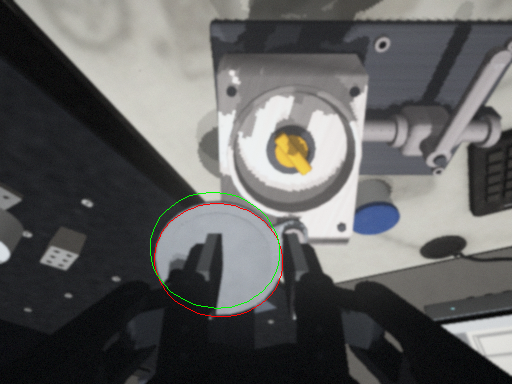

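Run:
```python
from h import *
B=mk();a=load("pics/g1.npz");b=load("pics/g2.npz")
ca=[(150,242),(200,205),(375,392),(328,433)];cb=[(150,243),(205,205),(368,408),(322,450)]
def P(d,u,v,x0,y0,h):
    c,r=ray(d,x0+u/6-.5*0,y0+v/6); p0=B.F(0,0,h); return B.f(c+r*((p0-c)@B.n)/(r@B.n))
X,r=tri((a,170+263/6,140+318/6),(b,250+261/6,100+327/6));print(B.f(X),r)
X,r=tri((a,170+281/6,140+270/6),(b,250+246/6,100+297/6));print("boss",B.f(X),r)
for d,cs,o in((a,ca,(170,140)),(b,cb,(250,100))):
    Q=np.array([P(d,*c,*o,.022) for c in cs]); print(Q.round(4), "ctr",Q.mean(0).round(4))
    w=(Q[2]+Q[3]-Q[0]-Q[1])/2; print("len",np.linalg.norm(w),"ang deg from up toward left",np.degrees(np.arctan2(w[1],w[0])))
    for e in(Q[3]-Q[0],Q[2]-Q[1]): print(np.degrees(np.arctan2(e[1],e[0])))
    print("thick",np.linalg.norm(Q[1]-Q[0]))
```

```text
[-0.00129443 -0.00020707  0.02060419] [np.float64(0.0001286477292503293), np.float64(0.0001286477292503549)]
boss [-0.00168278  0.00013345  0.00106212] [np.float64(7.686476781716094e-05), np.float64(7.686476781721446e-05)]
[[-0.0118 -0.0139  0.022 ]
 [-0.0166 -0.0074  0.022 ]
 [ 0.0085  0.0142  0.022 ]
 [ 0.0142  0.008   0.022 ]] ctr [-0.0014  0.0002  0.022 ]
len 0.03350238404009301 ang deg from up toward left 40.432237971444174
40.15032072014708
40.7215073568229
thick 0.008147850496147708
[[-0.0121 -0.0144  0.022 ]
 [-0.0167 -0.0078  0.022 ]
 [ 0.0086  0.0133  0.022 ]
 [ 0.014   0.0078  0.022 ]] ctr [-0.0015 -0.0003  0.022 ]
len 0.0336012935573658 ang deg from up toward left 40.175064655214925
40.41084437095353
39.92978198806535
thick 0.008011680058456499
```

```bash
cat >> h.py <<'E'
def mk2():
    B=mk(); return Blk((B.O-0.0015/np.cos(np.pi/6)*B.Rb[:,0])[:2],np.radians(13.7))
def pq(B,th): # th: wing angle from up toward left (rad); jaws across
    t=th+np.pi/2; return quat(-B.n,np.cos(t)*B.up+np.sin(t)*B.left)
E
python3 - <<'E'
from snap import *
from bench import arm,grip
B=mk(); B.port=B.F(-.0015,0,0); th=np.radians(40.3)
print(B.port)
arm.goto(B.F(0,0,.07),pq(B,th)); snap("h1")
print(arm.movel(B.F(0,0,.0115),rate=.06,threshold=5)); snap("h2")
st=arm.read_state();print(st["time_s"],st["joint_pos"].round(3),B.f(st["position"]),st["contact_force"],st["moment"])
E
```

```text
[0.56483501 0.14722189 0.07425   ]
False
15.0083 [ 0.261  0.08  -0.762  0.204 -0.011 -0.684] [2.87285068e-04 2.30660818e-05 1.17966871e-02] [ 0.20900739 -0.13205531 -0.3903048 ] [-0.09014977  0.47883302 -0.01846632]
```

View pics/h1.png

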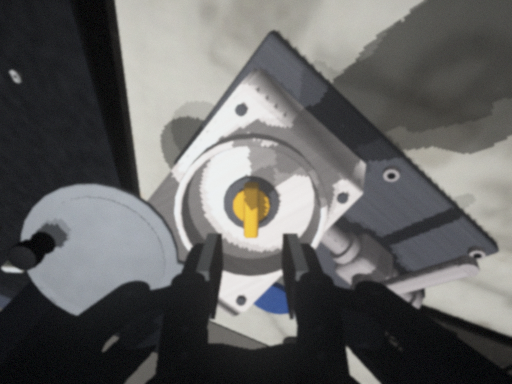

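View pics/h2.png

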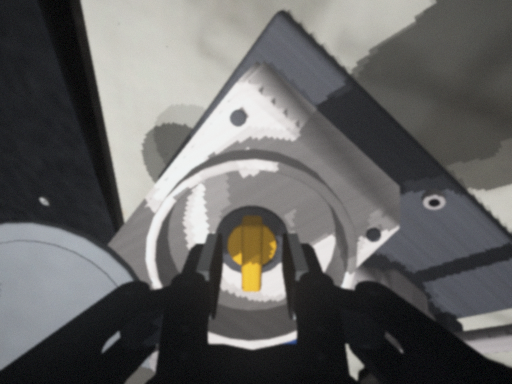

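The wing is vertical in the image at column 251, centred between the tips. Next I close on it and read the forces.

Run:
```python
from snap import *
from bench import arm,grip
B=mk(); B.port=B.F(-.0015,0,0)
def rd():
    st=arm.read_state(); return round(st["time_s"],2),round(st["width"],4),"F",np.round([st["contact_force"]@v for v in(B.up,B.left,B.n)],2),"M",np.round([st["moment"]@v for v in(B.up,B.left,B.n)],3)
print(rd()); grip(0.0); arm.pause(.2); print(rd()); snap("i1")
```

```text
(15.01, 0.0301, 'F', array([-0.05, -0.18, -0.42]), 'M', array([ 0.013,  0.487, -0.029]))
(15.53, 0.0085, 'F', array([-0.02, -1.35,  7.82]), 'M', array([-0.254,  0.604, -0.035]))
```

View pics/i1.png

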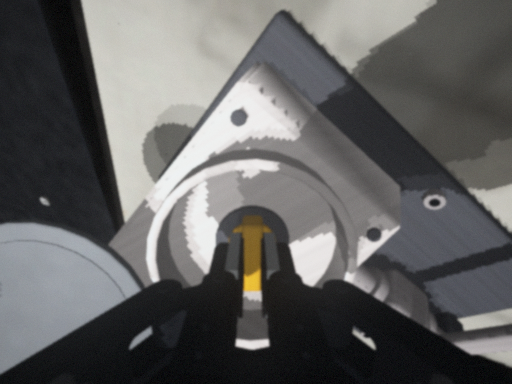

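```bash
cat > turn.py <<'E'
from snap import *
from bench import arm,grip
B=mk(); B.port=B.F(-.0015,0,0)
def rd(s=""):
    st=arm.read_state(); F=np.array([st["contact_force"]@v for v in(B.up,B.left,B.n)]);M=np.array([st["moment"]@v for v in(B.up,B.left,B.n)])
    T=Rot.from_quat(st["eef_rot"]).as_matrix();y=T[:,1];th=np.arctan2(y@B.left,y@B.up)-np.pi/2
    print(s,round(st["time_s"],2),"j6",round(st["joint_pos"][5],3),"th",round(th,3),"w",round(st["width"],4),"F",F.round(1),"M",M.round(3)); return M[2]
def step(d):
    j=arm.read_state()["joint_pos"].copy() if not hasattr(step,"j") else step.j
    j=j.copy(); j[5]+=d; step.j=j; arm.goto_joints(j)
E
python3 - <<'E'
from turn import *
for i in range(5):
    step(.1); rd()
E
```

```text
15.82 j6 -0.587 th 0.606 w 0.0081 F [-0.3  0.1  2.6] M [ 0.09   0.637 -0.155]
 16.07 j6 -0.489 th 0.508 w 0.0082 F [-2.3  0.3  3.7] M [ 0.123  0.725 -0.147]
 16.32 j6 -0.39 th 0.409 w 0.0081 F [-1.8  1.5  6.6] M [ 0.319  0.852 -0.154]
 16.57 j6 -0.29 th 0.309 w 0.0082 F [-1.6  1.7  6.5] M [ 0.427  0.878 -0.115]
 16.82 j6 -0.19 th 0.209 w 0.0079 F [-2.1  2.7  6.2] M [ 0.487  0.855 -0.131]
```

Run:
```python
from turn import *
for i in range(12):
    step(.08); m=rd()
    if abs(m+.03)>.24: break
```

```text
17.07 j6 -0.116 th 0.135 w 0.0081 F [-2.   2.7  6.3] M [ 0.381  0.876 -0.144]
 17.32 j6 -0.034 th 0.054 w 0.0084 F [-2.   3.2  6.2] M [ 0.453  0.829 -0.169]
 17.57 j6 0.046 th -0.026 w 0.0081 F [-2.1  2.1  5.3] M [ 0.533  0.879 -0.129]
 17.82 j6 0.126 th -0.106 w 0.0081 F [-1.3  2.1  5.9] M [ 0.603  0.845 -0.105]
 18.07 j6 0.206 th -0.186 w 0.0079 F [-2.2  2.3  5.9] M [ 0.654  0.82  -0.075]
 18.32 j6 0.286 th -0.266 w 0.0075 F [-2.1  3.8  6.4] M [ 0.665  0.771 -0.077]
 18.57 j6 0.366 th -0.346 w 0.0083 F [-2.8  3.7  6.7] M [ 0.771  0.787 -0.073]
 18.82 j6 0.446 th -0.426 w 0.008 F [-1.8  3.9  5.2] M [ 0.814  0.798 -0.109]
 19.07 j6 0.526 th -0.506 w 0.0079 F [-0.8  4.3  5.3] M [ 0.782  0.721 -0.109]
 19.32 j6 0.606 th -0.586 w 0.0082 F [-1.3  4.4  5.3] M [ 0.906  0.731 -0.089]
 19.57 j6 0.686 th -0.666 w 0.0077 F [-2.3  5.   5.4] M [ 0.98   0.726 -0.082]
 19.82 j6 0.765 th -0.746 w 0.0079 F [-2.1  4.7  6.2] M [ 1.005  0.716 -0.061]
```

Run:
```python
from turn import *
snap("j1"); print(arm.read_state()["effort"].round(3))
```

```text
[ -2.744 -51.407  45.724  -7.833  -1.547   0.108]
```

View pics/j1.png

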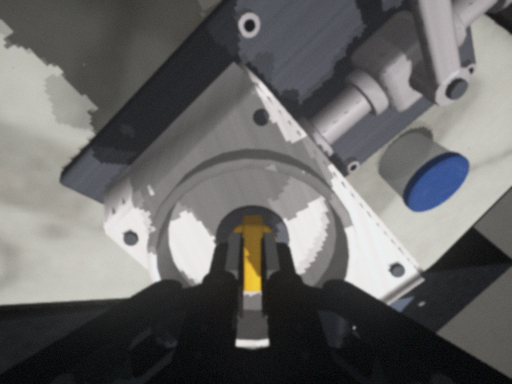

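Run:
```python
from turn import *
for i in range(6):
    step(.05); m=rd(); e=arm.read_state()["effort"][5]; print("   eff",round(e,3))
    if e>.29: break
```

```text
20.12 j6 0.811 th -0.792 w 0.0081 F [-2.3  3.1  5.3] M [0.569 0.75  0.106]
   eff 0.493
```

Run:
```python
from turn import *
for i in range(3):
    arm.pause(.1); rd(); print(arm.read_state()["effort"][5].round(3), arm.read_state()["joint_velocities"][5])
```

```text
20.23 j6 0.812 th -0.793 w 0.0079 F [-1.5  3.1  5.4] M [0.563 0.768 0.177]
0.145 0.012941149970449827
 20.32 j6 0.813 th -0.794 w 0.0077 F [-0.6  2.8  5.5] M [0.59  0.765 0.203]
0.142 0.007980198880952413
 20.43 j6 0.814 th -0.795 w 0.0078 F [-1.7  4.1  5.3] M [0.625 0.806 0.258]
0.181 0.007108925540105704
```

Run:
```python
from turn import *
step.j=arm.read_state()["joint_pos"].copy()
for i in range(3):
    step(.05); rd(); print("   eff",arm.read_state()["effort"][5].round(3)); arm.pause(.25); rd("  +.25")
print(arm.read_state()["effort"][5])
```

```text
20.68 j6 0.863 th -0.843 w 0.0081 F [-2.   2.4  6.1] M [0.612 0.705 0.036]
   eff 0.557
  +.25 20.93 j6 0.863 th -0.844 w 0.0077 F [-1.8  2.9  4.6] M [0.676 0.778 0.1  ]
 21.18 j6 0.913 th -0.893 w 0.0081 F [-1.   3.4  3.9] M [0.678 0.713 0.031]
   eff 0.59
  +.25 21.43 j6 0.913 th -0.894 w 0.0076 F [-1.6  3.3  3.8] M [0.717 0.624 0.137]
 21.68 j6 0.963 th -0.943 w 0.008 F [-0.8  3.8  4.3] M [0.715 0.641 0.125]
   eff 0.614
  +.25 21.93 j6 0.963 th -0.944 w 0.0084 F [-1.3  2.9  4.2] M [0.816 0.6   0.245]
0.15162431169301271
```

Run:
```python
from turn import *
step.j=arm.read_state()["joint_pos"].copy()
for d in (.05,.04):
    step(d); rd(); print("   eff",arm.read_state()["effort"][5].round(3))
arm.pause(.3); rd("settle")
grip(.03); arm.pause(.1); rd("open")
p=arm.read_state()["position"]; arm.movel(p+.075*B.n,rate=.15); snap("k1"); print(arm.read_state()["time_s"])
```

```text
22.18 j6 1.012 th -0.992 w 0.0078 F [0.1 4.2 3.9] M [0.756 0.609 0.172]
   eff 0.633
 22.43 j6 1.051 th -1.032 w 0.008 F [-1.   2.8  3.6] M [0.833 0.487 0.143]
   eff 0.581
settle 22.73 j6 1.053 th -1.033 w 0.0079 F [-0.   3.9  3.8] M [0.858 0.453 0.238]
open 23.17 j6 1.053 th -1.034 w 0.0295 F [0.  0.7 0.2] M [0.001 0.437 0.011]
23.8667
```

View pics/k1.png

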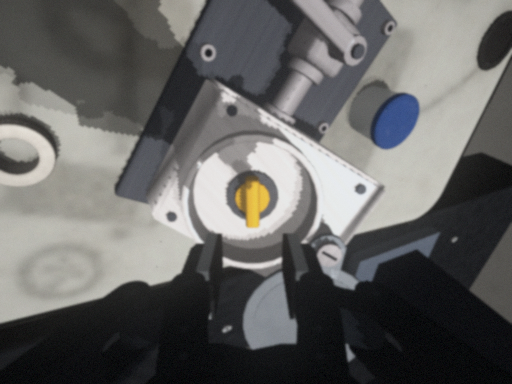

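Run:
```python
import cv2
for n in("h1","k1"):
    a=cv2.imread(f"pics/{n}.png")[160:250,205:295]; cv2.imwrite(f"pics/{n}z.png",cv2.resize(a,None,fx=6,fy=6,interpolation=cv2.INTER_CUBIC))
a=cv2.hconcat([cv2.imread("pics/h1z.png")[:,60:430],cv2.imread("pics/k1z.png")[:,60:430]]);cv2.imwrite("pics/hk.png",a)
```

```text
(no output)
```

View pics/hk.png

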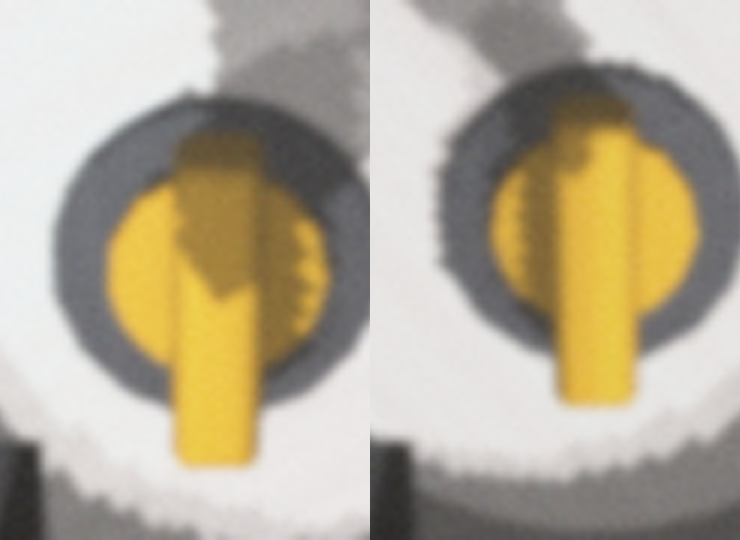

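Run:
```python
from turn import *
p=arm.read_state()["position"]
arm.movel(p-.0745*B.n,rate=.15,threshold=6); arm.pause(.1)
rd("base"); rd("base"); grip(0.); arm.pause(.1); rd("grip")
step.j=arm.read_state()["joint_pos"].copy()
for i in range(2):
    step(.02)
    for k in range(3): rd(); print("   eff",arm.read_state()["effort"][5].round(3)); arm.pause(.03)
```

```text
base 24.62 j6 1.053 th -1.034 w 0.0301 F [-0.2  0.2  0.4] M [-0.035  0.46   0.039]
base 24.62 j6 1.053 th -1.034 w 0.0301 F [-0.2  0.2  0.4] M [-0.035  0.46   0.039]
grip 25.03 j6 1.053 th -1.034 w 0.0083 F [-1.1 -0.3 10.1] M [0.009 0.655 0.197]
 25.28 j6 1.072 th -1.053 w 0.008 F [-1.3 -0.1  0.5] M [-0.027  0.698  0.278]
   eff 0.496
 25.32 j6 1.072 th -1.053 w 0.0078 F [-1.3 -0.3  1.1] M [-0.076  0.66   0.326]
   eff 0.392
 25.35 j6 1.072 th -1.053 w 0.0078 F [-1.  -0.3  1.5] M [-0.042  0.755  0.362]
   eff 0.338
 25.63 j6 1.093 th -1.073 w 0.0082 F [-2.8 -0.   4.3] M [-0.07   0.786  0.282]
   eff 0.479
 25.67 j6 1.092 th -1.073 w 0.0078 F [-2.9 -0.2  4.3] M [0.044 0.86  0.256]
   eff 0.377
 25.7 j6 1.092 th -1.073 w 0.0079 F [-2.2 -0.9  4.8] M [-0.079  0.886  0.284]
   eff 0.322
```

Run:
```python
from turn import *
grip(.03); arm.pause(.05)
p=arm.read_state()["position"]; arm.movel(p+.1*B.n,rate=.25); snap("l1")
B=mk()
def tq2(q):
    y=-Rot.from_rotvec(B.n*(q+.25)).apply(B.left); return quat(-B.n,y)
for q in(1.95,1,0,-.12): print(q,arm.ik(B.knob(q,.005),tq2(q)).round(2))
arm.goto(B.knob(1.95,.065),tq2(1.95)); snap("l2"); print(arm.read_state()["time_s"])
```

```text
1.95 [ 0.08  0.15 -0.47  0.43  0.08  0.8 ]
1 [ 0.07  0.05 -0.71  0.29  0.09  1.74]
0 [ 0.26 -0.01 -0.85  0.21 -0.01  2.91]
-0.12 [ 0.29 -0.01 -0.84  0.21 -0.03  3.06]
27.375
```

View pics/l1.png

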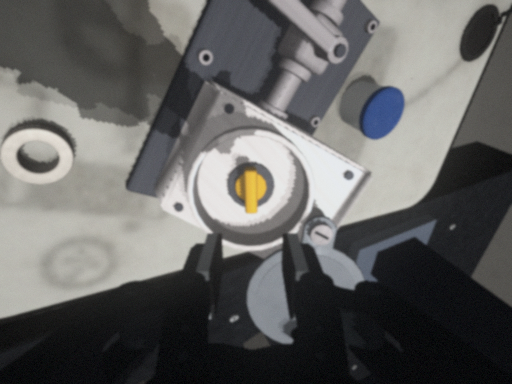

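View pics/l2.png

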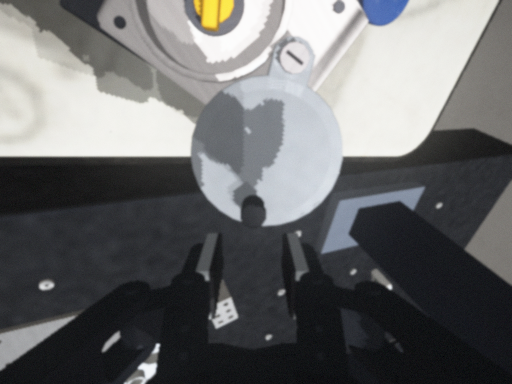

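The knob at (253,210) px is centred between the tips, so I can go down and swing the cover back.

Run:
```python
from turn import *
B=mk()
def tq2(q):
    y=-Rot.from_rotvec(B.n*(min(q,9)+.25)).apply(B.left); return quat(-B.n,y)
s=arm.movel(B.knob(1.95,.005),rate=.1,threshold=5); print(s)
if not s:
  for q in list(np.arange(1.8,.05,-.15))+[0,-.08,-.15]:
    s=arm.movel(B.knob(q,.005),tq2(q),rate=.07,threshold=10)
    st=arm.read_state(); print(round(q,2),s,round(st["time_s"],2),(B.f(st["position"])-B.f(B.knob(q,.005))).round(4),"F",np.round([st["contact_force"]@v for v in(B.up,B.left,B.n)],1))
    if s: break
  snap("m1")
```

```text
False
1.8 False 28.48 [ 0.0006 -0.0001  0.0006] F [ 0.7 -0.7 -0. ]
1.65 False 28.84 [0.0006 0.     0.0002] F [ 1.2 -0.  -0.1]
1.5 False 29.2 [0.0006 0.     0.0001] F [-0.4 -0.5  0.1]
1.35 False 29.56 [ 0.0007 -0.      0.0001] F [-0.1 -1.  -0.5]
1.2 False 29.92 [ 0.0007 -0.      0.0001] F [ 0.7 -0.5  0.9]
1.05 False 30.27 [ 0.0007 -0.0001  0.0001] F [ 0.5 -0.9 -0.1]
0.9 False 30.63 [ 0.0006 -0.0001  0.0001] F [ 0.4 -0.7 -0.7]
0.75 False 30.99 [ 0.0006 -0.0002  0.0001] F [0.3 0.4 0.3]
0.6 False 31.35 [ 0.0006 -0.0002  0.0001] F [ 0.3  0.1 -0.6]
0.45 False 31.71 [ 0.0005 -0.0002  0.    ] F [ 0.8  0.2 -0.5]
0.3 False 32.07 [ 0.0004 -0.0002  0.    ] F [ 0.1 -0.4 -0.3]
0.15 False 32.42 [ 0.0002 -0.0002 -0.    ] F [-0.6 -1.   0. ]
0 False 32.78 [ 0.0001 -0.0002 -0.    ] F [-0.3  0.   0.2]
-0.08 False 33.04 [ 0.     -0.0005 -0.    ] F [ 0.7 -2.2 -0.4]
-0.15 False 33.29 [ 0.0002 -0.0056 -0.    ] F [  2.1 -45.3  -1.2]
```

View pics/m1.png

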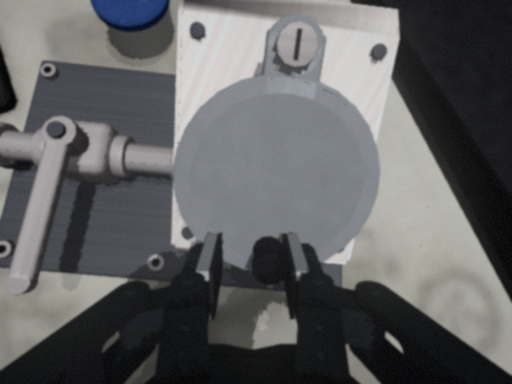

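Run:
```python
from turn import *
B=mk()
arm.movel(B.knob(0,.005),rate=.1); rd()
arm.movel(B.knob(0,.09),rate=.25)
arm.movel(B.F(.03,.06,.16),rate=.3); snap("n1"); d=load("pics/n1.npz")
im=cv2.imread("pics/n1.png")
for q,c in((0,(0,0,255)),(.08,(0,255,0))):
    C=B.pin+Rot.from_rotvec(B.n*q).apply(-.062*B.up)
    pts=[proj(d,C+.051*(np.cos(t)*B.up+np.sin(t)*B.left)).astype(int) for t in np.linspace(0,6.28,60)]
    cv2.polylines(im,[np.array(pts)],True,c,1)
print(proj(d,B.knob(0,.02)),proj(d,B.knob(.05,.02)),proj(d,B.pin+.006*B.n))
cv2.imwrite("pics/n1c.png",im)
```

```text
33.64 j6 3.059 th -3.039 w 0.0301 F [ 1.   0.3 -0.1] M [-0.005  0.425  0.032]Traceback (most recent call last):
  File "<stdin>", line 5, in <module>
bench.IKError: the arm cannot follow that straight line within its joint ranges
```

Run:
```python
import cv2
a=cv2.imread("pics/n1.png"); g=a.max(2)
print(g.shape)
a=a[60:230,230:512];cv2.imwrite("pics/n1z.png",cv2.resize(a,None,fx=2.8,fy=2.8,interpolation=cv2.INTER_CUBIC))
```

```text
[ WARN:0@0.017] global loadsave.cpp:275 findDecoder imread_('pics/n1.png'): can't open/read file: check file path/integrity
Traceback (most recent call last):
AttributeError: 'NoneType' object has no attribute 'max'
```

```bash
cat > valve.py <<'E'
from turn import *
B0=Blk((.574,.151),np.radians(13.7))
PV=B0.w([.0018,.1241,0])
def vt(v,z,r=.072): return PV+B0.Rb@[-r*np.cos(v),r*np.sin(v),0]+[0,0,z]
def vq(v,s=1): return quat([0,0,-1],s*(B0.Rb@[np.sin(v),np.cos(v),0]))
E
python3 - <<'E'
from valve import *
st=arm.read_state(); print(st["time_s"],st["position"],st["joint_pos"].round(2))
for s in(1,-1):
    for v in(0,.8,1.6,1.7):
        j=arm.ik(vt(v,.057),vq(v,s)); print(s,v,None if j is None else j.round(2))
E
```

```text
34.1333 [0.47754409 0.12635793 0.16225195] [ 0.27 -0.2  -0.79  0.46 -0.01  3.06]
1 0 [ 0.49  0.39 -0.25  0.93  0.    0.25]
1 0.8 [ 0.57  0.46 -0.14  0.97  0.    1.13]
1 1.6 [0.57 0.56 0.03 1.04 0.   1.93]
1 1.7 [0.57 0.58 0.05 1.05 0.   2.03]
-1 0 [ 0.49  0.39 -0.25  0.93  0.   -2.89]
-1 0.8 [ 0.57  0.46 -0.14  0.97  0.   -2.01]
-1 1.6 [ 0.57  0.56  0.03  1.04  0.   -1.21]
-1 1.7 [ 0.57  0.58  0.05  1.05  0.   -1.11]
```

Run:
```python
from valve import *
B=mk()
arm.goto(vt(0.016,.15),vq(0.016)); snap("n1"); snap("n1s","side"); d=load("pics/n1.npz"); print(arm.read_state()["time_s"])
im=cv2.imread("pics/n1.png")
for q,c in((0,(0,0,255)),(.1,(0,255,0))):
    C=B.pin+Rot.from_rotvec(B.n*q).apply(-.062*B.up)
    pts=[proj(d,C+.051*(np.cos(t)*B.up+np.sin(t)*B.left)).astype(int) for t in np.linspace(0,6.28,60)]
    cv2.polylines(im,[np.array(pts)],True,c,1)
cv2.imwrite("pics/n1c.png",im)
```

```text
36.6083
```

View pics/n1c.png

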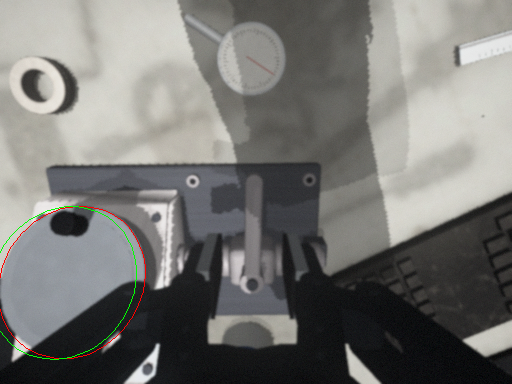

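View pics/n1s.png

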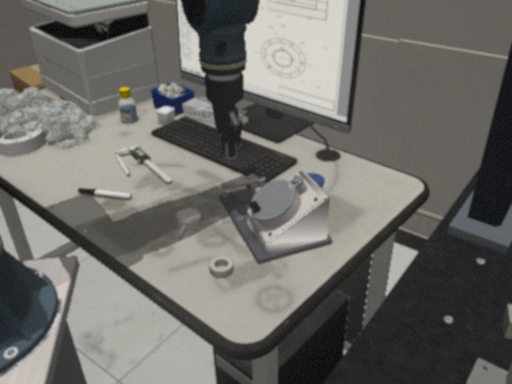

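The red outline (0 rad) fits the cover, so it is shut. The handle at column 254 lies between the tips at columns 213 and 292. I'll lower the fingers and turn it.

Run:
```python
from valve import *
v0=.016
s=arm.movel(vt(v0,.057),rate=.1,threshold=5); print(s)
if not s:
  for v in list(np.arange(.15,1.6,.15))+[1.62,1.68,1.74]:
    s=arm.movel(vt(v,.057),vq(v),rate=.06,threshold=14 if v>1.6 else 25)
    st=arm.read_state(); print(round(v,2),s,round(st["time_s"],2),"F",st["contact_force"].round(1),(st["position"]-vt(v,.057)).round(4))
    if s: break
snap("o1")
```

```text
False
0.15 False 38.0 F [-0.1 -0.1  0.1] [0.0002 0.0002 0.0005]
0.3 False 38.33 F [ 0.   0.1 -0.3] [ 0.     -0.0002  0.0001]
0.45 False 38.67 F [-0.3 -0.5 -0.7] [-0.0001 -0.0003 -0.    ]
0.6 False 39.0 F [-0.1 -0.6 -0.2] [-0.0001 -0.0003 -0.    ]
0.75 False 39.33 F [-0.5 -0.2 -0.5] [-0.0001 -0.0003 -0.    ]
0.9 False 39.67 F [ 0.4 -1.   1.3] [-0.0002 -0.0002 -0.0001]
1.05 False 40.0 F [ 0.2 -0.3  0.3] [-0.0002 -0.0002 -0.    ]
1.2 False 40.33 F [-0.6  0.4 -0.1] [-0.0002 -0.0002 -0.    ]
1.35 False 40.67 F [ 0.4 -0.   0.3] [-0.0002 -0.0001 -0.0001]
1.5 False 41.0 F [-0.2  1.2  0.1] [-0.0002 -0.0001 -0.    ]
1.62 False 41.29 F [-0.7  0.5 -0.4] [-0.0002 -0.0001 -0.    ]
1.68 False 41.54 F [-1.6 -1.   0.8] [-0.0004 -0.0001 -0.    ]
1.74 False 41.79 F [-26.7  -7.8  13.8] [-0.0042 -0.0012 -0.0008]
```

View pics/o1.png

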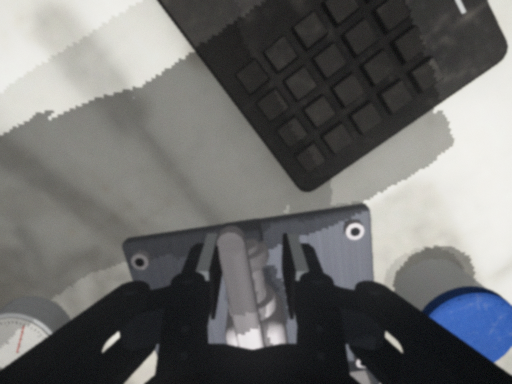

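Run:
```python
from valve import *
arm.movel(vt(1.6,.057),rate=.08); arm.movel(vt(1.6,.2),rate=.25)
# view with camera in front, near the start tip
arm.goto(B0.w([-.06,.06,.28]),vq(0)); snap("p1"); snap("p1s","side"); snap("p1c","scene")
print(arm.read_state()["time_s"],arm.read_state()["contact_force"])
```

```text
44.6833 [ 0.3413629  -0.99257123 -0.31468979]
```

View pics/p1.png

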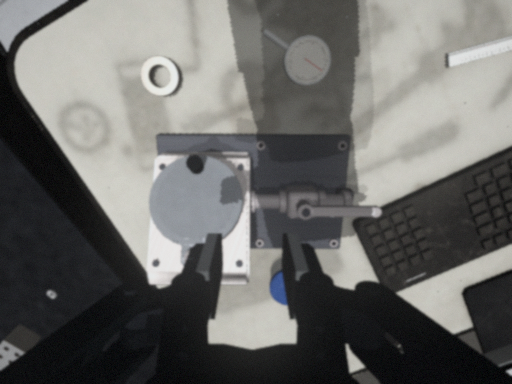

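View pics/p1c.png

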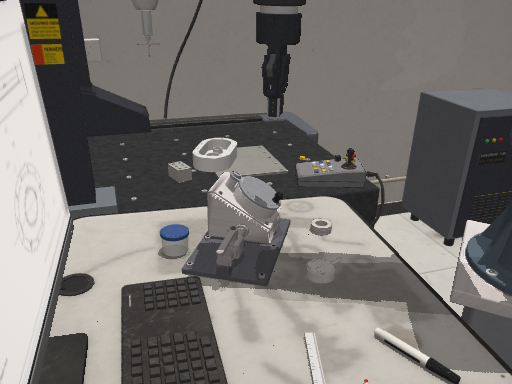

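Run:
```python
from valve import *
d=load("pics/p1.npz");B=mk()
a=plane(d,305,211.5,.074);b=plane(d,377,212,.074)
print("valve vec blk",(B0.b(b)-B0.b(a)).round(4),"v",np.pi-np.arctan2((B0.b(b)-B0.b(a))[1],(B0.b(b)-B0.b(a))[0]))
e=load("pics/p1c.npz")
for n,u,v,z in(("tub",150+97/4,160+287/4,.047),("ring",150+687/4,160+250/4,.018),("dial",150+683/4,160+425/4,.022)):
    X=plane(load("pics/a_scene.npz"),u,v,z); print(n,X.round(3),"in p1",proj(d,X).round(0))
print("knob q=0,.05",proj(d,B.knob(0,.02)),proj(d,B.knob(.05,.02)))
A=cv2.imread("pics/a_scene.png")[160:290,150:350];C=cv2.imread("pics/p1c.png")[160:290,150:350]
cv2.imwrite("pics/cmp.png",cv2.resize(cv2.hconcat([A,C]),None,fx=2,fy=2,interpolation=cv2.INTER_CUBIC))
p=cv2.imread("pics/p1.png")[130:270,140:390];cv2.imwrite("pics/p1z.png",cv2.resize(p,None,fx=3,fy=3,interpolation=cv2.INTER_CUBIC))
```

```text
valve vec blk [0.0007 0.0854 0.    ] v 1.5787651240842462
tub [0.665 0.297 0.047] in p1 [296. 287.]
ring [0.436 0.063 0.018] in p1 [159.  75.]
dial [0.377 0.237 0.022] in p1 [312.  60.]
knob q=0,.05 [193.38097956 162.51243242] [188.67406664 162.62761873]
```

View pics/cmp.png

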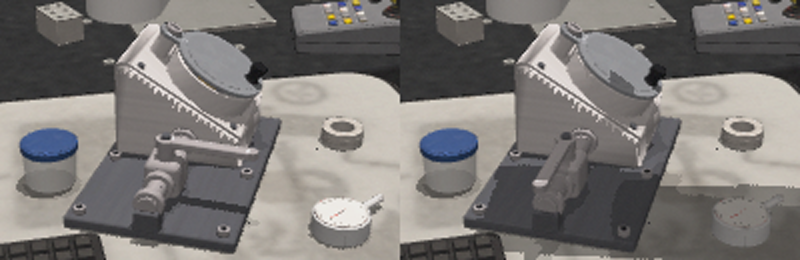

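View pics/p1z.png

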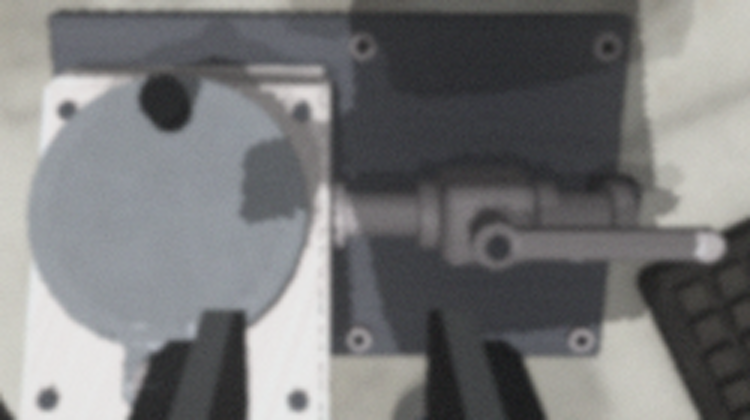

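Run:
```python
from bench import sign_off
sign_off()
```

```text
the job is handed in; nothing more can be done
```

I did the four steps in the order asked and handed the job in at about 45 s of the 72 s, with the arm clear of everything. The plug's snugness is the one result I could not measure directly.

- **Cover aside:** I swung it to its stop. The 1.95 rad outline fitted the picture.
- **Plug:** I turned it about 1.78 rad clockwise. The bite showed up after about 1.45–1.5 rad, so I put the taper at about 0.28–0.33 rad, inside the snug range.
    - On a fresh grip the wing torque read about 0.25–0.33 N m, a little under what that taper should give.
    - During the first long grip the moment readings were biased and drifted, so the estimate rests on the jump at the bite and the later re-check.
- **Cover back:** I swung it shut to its stop. The 0 rad outline and the knob position both fitted.
- **Valve:** I turned it last. The final picture gave 1.58 rad against 1.571, so the handle lies along the pipe.
- **Bystanders:** the tub, ring gauge and dial indicator look unmoved between the first and last scene pictures.

**Forces:** the fingers briefly pressed harder than planned at two stops, because my force thresholds did not stop the move. The peaks were about 45 N on the cover knob when it shut and about 30 N on the valve handle. Both were finger contacts, well under the 120 N wrist limit. The 40 N limit is for the arm and the gripper's body, which touched nothing as far as I could see.

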